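# Free a respirator battery pack from its charging dock

## Robot

A 7-joint arm with a two-finger parallel gripper is mounted at the origin on the work surface. World frame = base frame: x ahead of the robot, y to its left, z up, the work surface at z = 0. Lengths are in m, angles in rad, forces in N, time in s.
With the tool pointing down it reaches from about 0.425 to 1.025 m from the base axis. Payload 9.4 kg.
Tool frame: the origin (TCP) lies midway between the tips of the shut fingers; the grasp point (between the pads) lies r.pinch_z behind it (r.pinch_z is the distance from the TCP to the grasp point, in m); z points along the fingers, y is the direction in which the jaws open and shut (so a half turn about z gives the same grasp; the last joint's range is limited). The gripper opens to 85 mm and grips with 20 to 120 N. Pads are 22 mm wide; open, the fingers measure 114 mm over their backs; the gripper's body (76 mm by 85 mm) begins 54 mm behind the grasp point. The pads swing forward as they close: fully open they stand 13 mm farther back than shut.
Start: joints at [1.028, 0.599, -0.003, 1.599, 0.002, 0.943, -0.08], TCP at [0.326, -0.648, 0.231] pointing down, gripper open.
Joint ranges: [-2.57, 2.57], [-0.35, 1.97], [-1.29, 1.29], [0.11, 2.56], [-1.05, 4.19], [0.11, 1.86], [-2.63, 2.63]. Speed limits (rad/s): [2.22, 2.22, 3.01, 3.01, 3.14, 3.14, 3.14].

## Interface

Orientations are given as a unit quaternion [x, y, z, w].
In Python, from station import r gives the robot as it stands. The module is installed in compiled form; this text tells all that it offers.
- The arm moves only by the tool servo_tool, never from a script. Its argument "moves" is one flat list of numbers, 5 for each row, row after row: the shift along the tool's x, y, z in units of 20 cm (1.0 is 20 cm), then the turn about the tool's z in units of 0.5 rad (1.0 is 0.5 rad), then the opening, from -1 (shut) to 1 (fully open), so that 0 is half open. In form: [x, y, z, roll, jaw, x, y, z, roll, jaw, ...]. A call has 1 to 10 rows; each row is the pose to reach, as a shift and turn from the pose commanded when the call began, along the tool's axes at that moment; what a row does not reach only later rows make up. A row lasts 1/8 s, in which the tool goes at most 62.5 mm and 10.7 degrees, less where a joint would pass 70% of its speed; a pose out of reach is approached as far as the arm can. A call with a number of a shift or a turn outside -1 to 1 is refused whole. A call with a gripper value outside its range is refused whole. The fingers move at their own pace and stop on an object; the grip force is fixed at half the most. Time passes only in rows, so rows that repeat a pose let the fingers close. It gives the time, the measured TCP pose, the force and the opening at its end, in the units of the state.
- r.observe(): the state, without advancing time (a new reading comes with each control period).
- r.get_image(name): name is "side" or "top"; returns a dict with "pixels" (420x560x3 uint8, blue, green, red), "camera_matrix" (3x3 intrinsics, pixels), "extrinsics" (4x4, takes a point from world to camera coordinates). Camera axes: x right, y down, z forward; pixel columns grow to the right and rows downward; lengths in m; the calibration is good to about 2 mm. A picture is of the moment at which its call begins. There is no depth.
- r.hand_in(): hands the job in, once; it reports no verdict.
Trained networks look in the newest picture that a camera, given by its name, has taken for a name from the list of things; names that differ only in an ending like _2 or _b are one class to them, and where a whole thing is asked for, a point or a joint stands for the part that bears it (a point fixed in the world has none). Each returns a list of dicts, best first, with "p" (0 to 1); they miss things now and then, are a little off and sometimes report something else, mostly with a low value. They report only what shows in the picture. A call takes as long as a camera call. They do not tell look-alikes from the thing itself.
- r.look_for(label, camera): "position" ([column, row] in pixels, amid what is visible of it).
The state is a dict: "t": time; "joint_positions": joint angles; "qvel": joint speeds; "effort": joint torques, N m; "position": TCP position; "tool_rot": TCP orientation; "wrist_force": force on the tool from outside, world axes, zero at the start; "ft_torque": the same for the moment, N m; "grip_width": opening from 0.0 (shut) to 1.0 (fully open).
Only numpy, scipy, OpenCV 4.12 (cv2) and the standard library are available. Lean on these libraries where they do the work, as an engineer would, in place of code of your own. Each camera call takes 0.05 s, during which the arm holds its last target.

## Task

The blue respirator battery is charged. Swing the hold-down bar of its dock up until it stands upright or beyond, and leave it up; then slide the blue pack straight out along the dock's floor, without lifting it, until it is clear of the side rails and stands flat on the open front end of the same dock, still in line with it. Leave the grey pack in its place.

Things in the scene. Friction and masses are not known exactly. Their poses are not given: they have to be found in the camera images.
- blue_pack: Loose battery to take out: blue block 110 (x) x 60 (y) x 36 mm high, 0.35 to 0.7 kg; on top a black upright grip fin, 16 mm thick along x, 44 mm wide along y, 28 mm high (36 to 64 mm above the underside), its middle 20 mm to +x of the origin. Origin: centre of the underside, z up, x along the dock's x.
- blue_dock: Fixed white dock of the blue pack (mm). Origin on the desk under the docked pack; -x is the way out, z up. Floor top z 8, x -200 to 75, y +-65. Side rails y +-34 to +-42, x -45 to 55, top z 24; back stop x 59, top z 28; x -200 to -45 is the open front end. Bar down: crosses the pack at x -38 to -22, z 46 to 54, in front of the fin. Hinge cheeks x -48 to -12, y 45 to 63, top z 60.
- blue_bar (a joint): Hold-down bar's hinge, rad: 0 down, 1.57 upright, stop 1.9; starts 0 to 0.12; stays where left, about 2 N moves it. Axis along dock x. Its free end has a red round handle 14 mm thick along dock x, free to grip from above at x -76 to -40 mm; at value q the handle's axis is at y = 52 - 150 cos q, z = 50 + 150 sin q (mm, dock frame).
- grey_pack: Bystander in a second dock of the same form: same shape, size and origin as the blue pack, but grey.
There are look-alikes about, which are no part of the job. Of the things like the blue_pack, leave any that is orange or red; of the rest the smaller one is meant.

How it is judged:
On the way:
1. the blue pack's bar is swung up (75 degrees or more) while the pack is still in its place between the rails (value of joint blue_bar above 1.3 rad and x of blue_pack in the frame of blue_dock above -0.03 m), for 0.2 s.
At the end, for the whole second after the job is handed in: The bar stands at 1.3 rad or more; the blue pack rests flat (within 6 degrees) on the front end of its own dock, its origin 98 to 155 mm out from the docked place (-x), within 35 mm of the dock's centre line, in line with it within 17 degrees, at rest (value of joint blue_bar above 1.3 rad and x of blue_pack in the frame of blue_dock between -0.155 and -0.098 m and y of blue_pack in the frame of blue_dock between -0.035 and 0.035 m and z of blue_pack in the frame of blue_dock below 0.014 m and angle between blue_pack's own z axis and vertical below 0.1 rad and angle between the x axis of blue_pack and the x axis of blue_dock, either way round below 0.3 rad and linear speed of blue_pack below 0.02 m/s); the robot touches nothing.
It fails at once if the blue pack is lifted more than 25 mm off the dock's floor (z of blue_pack in the frame of blue_dock above 0.033 m).
It fails at once if the grey pack is moved by more than 15 mm (distance of grey_pack from where it was at the start of the episode above 0.015 m).
It also fails if it takes over 48 s, if anything falls off the work surface, if the arm or the gripper's body presses on something with over 40 N, if the wrist force passes 120 N, or if a joint passes its speed limit or range.

## Working session

There is one attempt and no reset: what is moved stays moved. The work goes in short steps, Python scripts to look and compute and a tool call to move; the robot and the scene stay as the last step left them, time stands still between calls to the robot, and variables do not carry over. Pictures are saved under pics/ and viewed, and the job is handed in when it is done.

Besides the shell and the picture viewer there is one more tool, called after "Emit:" by a JSON object that holds its "api" and its "payload", one argument or row to a line. servo_tool: Moves the arm, as the interface text tells. Its arguments: {"type":"object","properties":{"moves":{"type":"array","items":{"type":"number"}}},"required":["moves"]}

```bash
mkdir -p pics; python3 - <<'E'
from station import r
import cv2,json
o=r.observe()
for k,v in o.items(): print(k,v)
print(r.pinch_z)
for c in ("side","top"):
    im=r.get_image(c); cv2.imwrite(f"pics/{c}0.png",im["pixels"])
    print(c,im["camera_matrix"],im["extrinsics"])
    for l in ("blue_pack","blue_dock","blue_bar","grey_pack"):
        print(l,[(d["p"],d["position"]) for d in r.look_for(l,c)])
E
```

```text
t 0.0
joint_positions [ 1.02829182  0.60011392 -0.00258576  1.60014782  0.00178409  0.94288861
 -0.07979023]
qvel [-1.03190661e-03  6.27911936e-05  1.98951061e-04 -5.25910960e-04
 -4.74625943e-04 -2.92010803e-04 -3.33439540e-05]
effort [-5.84915124e-04 -7.76457882e+01  1.56453364e+00 -2.58015454e+01
  1.23150580e-02  8.94355268e-03  9.03238060e-06]
position [ 0.32542443 -0.64732408  0.23041802]
tool_rot [ 9.72989498e-01  2.30848070e-01 -2.30650360e-04 -7.42748461e-04]
wrist_force [-0.45500041 -0.00778434 -0.75867412]
ft_torque [ 0.02599243 -0.01297139 -0.01128134]
grip_width 1.0013848425126155
0.0187
side [[381.94899077   0.         280.15120835]
 [  0.         381.94899077 206.50710127]
 [  0.           0.           1.        ]] [[-9.57371462e-01 -2.88858410e-01 -8.38790769e-04  3.96757293e-01]
 [-1.49205620e-01  4.96998595e-01 -8.54827515e-01  2.09406092e-01]
 [ 2.47340994e-01 -8.18262315e-01 -5.18911569e-01  8.32408602e-01]
 [ 0.00000000e+00  0.00000000e+00  0.00000000e+00  1.00000000e+00]]
blue_pack [(0.97, [306.2, 324.6]), (0.92, [222.6, 216.2]), (0.82, [343.4, 197.4]), (0.66, [347.1, 164.2])]
blue_dock [(0.73, [257.3, 227.3])]
blue_bar []
grey_pack [(0.59, [161.8, 280.0])]
top [[488.49787064   0.         274.7658497 ]
 [  0.         488.49787064 213.66848581]
 [  0.           0.           1.        ]] [[-0.01149361 -0.9997849  -0.01726426 -0.14248279]
 [-0.98981673  0.01382545 -0.1416746   0.47688205]
 [ 0.14188281  0.0154601  -0.98976273  1.178057  ]
 [ 0.          0.          0.          1.        ]]
blue_pack [(0.81, [341.3, 279.8]), (0.75, [145.0, 279.1]), (0.75, [448.5, 268.0]), (0.58, [261.4, 161.7])]
blue_dock [(0.84, [273.5, 198.3]), (0.63, [155.1, 145.4])]
blue_bar [(0.62, [286.8, 169.2])]
grey_pack [(0.93, [151.9, 146.5])]
```

View pics/side0.png

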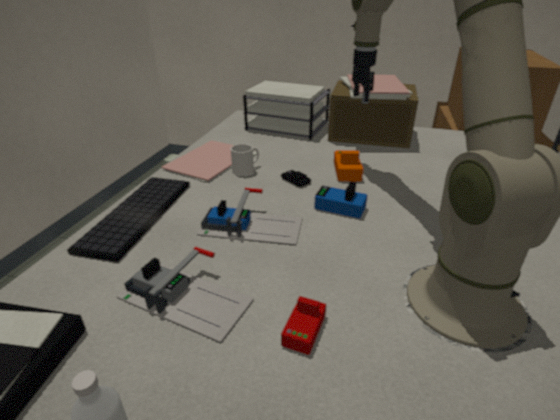

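View pics/top0.png

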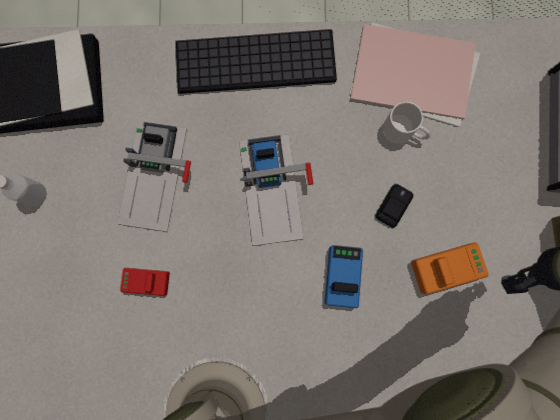

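Candidates in the top view: blue docked (265,163), larger loose blue (343,277), orange (450,268), red (145,282), grey docked (155,147). Orange and red are excluded. Of the two blues, the smaller one is the docked one at (265,163). I'll check that in a close crop.

```bash
cat > h.py <<'E'
import numpy as np,cv2
def cam(im): return np.array(im["camera_matrix"]),np.array(im["extrinsics"])
def proj(im,P):
    K,E=cam(im);P=np.atleast_2d(P);c=P@E[:3,:3].T+E[:3,3];u=c@K.T;return u[:,:2]/u[:,2:]
def ray(im,uv,z):
    K,E=cam(im);R=E[:3,:3];C=-R.T@E[:3,3];d=R.T@np.linalg.solve(K,[uv[0],uv[1],1.]);return C+d*(z-C[2])/d[2]
E
python3 - <<'E'
from station import r
import cv2
im=r.get_image("top")["pixels"]
cv2.imwrite("pics/c1.png",cv2.resize(im[115:255,220:340],None,fx=5,fy=4.2*5/4.2*0.85,interpolation=cv2.INTER_CUBIC))
im=r.get_image("side")["pixels"]
cv2.imwrite("pics/c2.png",cv2.resize(im[175:255,185:315],None,fx=6,fy=6,interpolation=cv2.INTER_CUBIC))
E
```

```text
(no output)
```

View pics/c1.png

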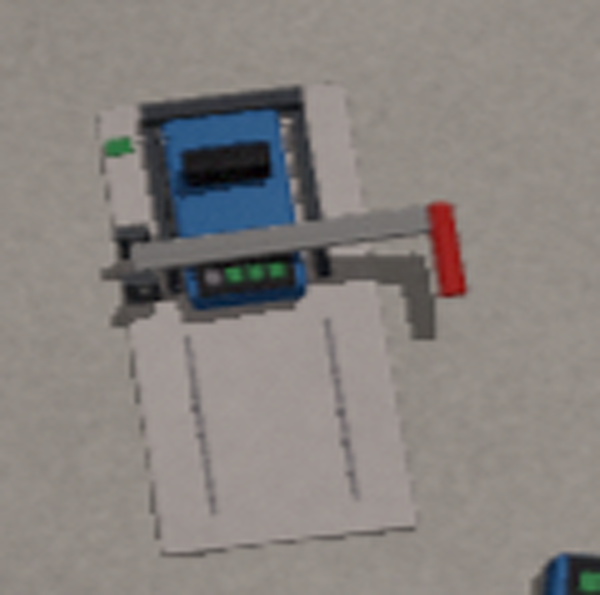

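View pics/c2.png

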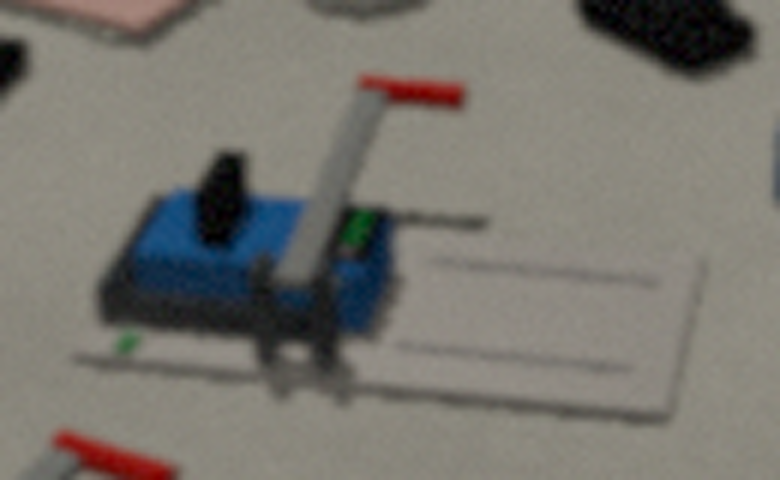

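```bash
cat >> h.py <<'E'
from scipy.optimize import least_squares
def d2w(p,P):
    P=np.atleast_2d(P);c,s=np.cos(p[2]),np.sin(p[2])
    return np.c_[p[0]+c*P[:,0]-s*P[:,1],p[1]+s*P[:,0]+c*P[:,1],P[:,2]]
E
python3 - <<'E'
from station import r
from h import *
T=r.get_image("top");S=r.get_image("side")
t=lambda u,v:np.array([220+u/5-.4,115+v/4.25-.4])
s=lambda u,v:np.array([185+u/6-.4,175+v/6-.4])
C=np.array([[-.2,.065,.008],[-.2,-.065,.008],[.075,-.065,.008],[.075,.065,.008]])
ct=np.array([t(162,553),t(415,527),t(347,85),t(100,113)])
cs=np.array([s(668,415),s(705,262)])  # front: y+ , y-
f=lambda p:np.r_[(proj(T,d2w(p,C))-ct).ravel(),(proj(S,d2w(p,C[:2]))-cs).ravel()]
R=least_squares(f,[.55,-.05,.1]);p=R.x;print(p,f(p).round(1))
ht=np.array([t(440,206),t(455,293)]);hs=np.array([s(365,84),s(463,97)])
def H(q,o=0):return np.array([[x,.052-.15*np.cos(q),.05+.15*np.sin(q)] for x in(-.030,-.076)])
def g(v):
    P=d2w(p,H(v[0]));return np.r_[(proj(T,P)-ht).ravel(),(proj(S,P)-hs).ravel()]
R2=least_squares(g,[.06]);print(R2.x,g(R2.x).round(1)); print(d2w(p,H(R2.x[0])))
# pack top fin centre
print("fin", proj(T,d2w(p,[[.02,0,.072]])),proj(S,d2w(p,[[.02,0,.072]])))
print("yaw tool", r.observe()["tool_rot"])
for n,I,c0,fx,fy in(("t",T,(220,115),5,4.25),("s",S,(185,175),6,6)):
    w=(slice(115,255),slice(220,340)) if n=="t" else (slice(175,255),slice(185,315))
    im=cv2.resize(I["pixels"][w],None,fx=fx,fy=fy)
    for Q in [C,H(R2.x[0]),[[.02,0,.072]],[[-.055,.03,.044],[-.055,-.03,.044],[.055,-.03,.044],[.055,.03,.044]]]:
        for u in proj(I,d2w(p,Q)): cv2.circle(im,(int((u[0]-c0[0]+.4)*fx),int((u[1]-c0[1]+.4)*fy)),4,(0,255,255),1)
    cv2.imwrite(f"pics/ov_{n}.png",im)
E
```

```text
[ 0.60456642 -0.13145018  0.11258541] [-0.3  0.9  0.5  0.5  0.1 -0.6 -0.3 -0.9 -0.1  0.4  0.2 -0.6]
[0.14362817] [ 0.2  2.8 -0.3  0.8  1.8 -0.3  0.7 -1.1]
[[ 0.58559291 -0.23066542  0.07147023]
 [ 0.53988414 -0.23583342  0.07147023]]
fin [[265.87204348 150.96418708]] [[220.86093459 203.05932761]]
yaw tool [ 9.72992046e-01  2.30838641e-01 -2.36592369e-05  7.46731253e-06]
```

View pics/ov_t.png

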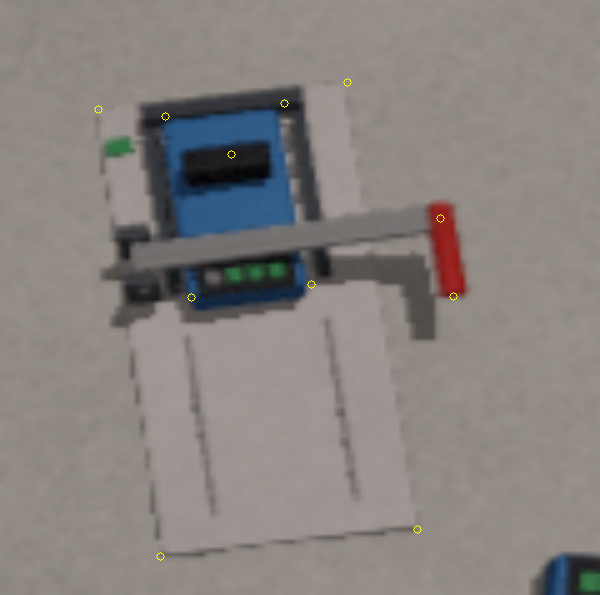

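View pics/ov_s.png

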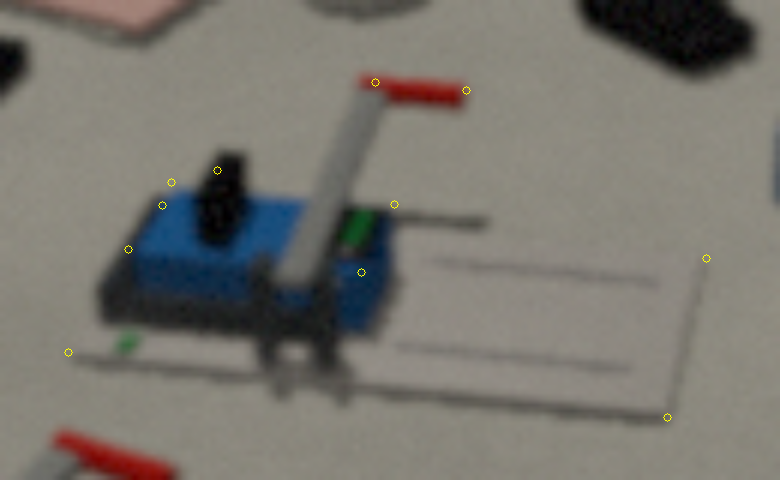

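The crop confirms the target: the smaller, docked blue pack at (265,163), with its bar down and the red handle at right (about 310,173). The dock fit agrees to under 1 px, with the dock at (0.605, -0.131) and yaw 0.113. Next I work out the approach to the handle.

```bash
cat >> h.py <<'E'
from scipy.spatial.transform import Rotation as Ro
DP=np.array([0.60456642,-0.13145018,0.11258541])
def rel(o,W,head):
    R=Ro.from_quat(o["tool_rot"]).as_matrix();d=R.T@(np.array(W)-o["position"])
    h=np.arctan2(R[1,0],R[0,0]);return (d/.2).round(3),round(-((head-h+np.pi/2)%np.pi-np.pi/2)/.5,3),h
def w2d(p,W):
    d=np.array(W)-[p[0],p[1],0];c,s=np.cos(p[2]),np.sin(p[2]);return np.array([c*d[0]+s*d[1],-s*d[0]+c*d[1],d[2]])
E
python3 - <<'E'
from station import r
from h import *
o=r.observe()
q=.13
W=d2w(DP,[[-.060,.052-.15*np.cos(q),.05+.15*np.sin(q)-.0187]])[0]
print(W,rel(o,W,DP[2]))
E
```

```text
[ 0.55581416 -0.2343129   0.05074512] (array([ 1.957, -1.33 ,  0.903]), np.float64(0.707), np.float64(0.4658790284152817))
```

Emit:
{"api": "servo_tool", "payload": {
  "moves": [0.25,-0.16,0,0.2,0.2,0.5,-0.33,0,0.4,0.2,0.75,-0.5,0,0.6,0.2,0.98,-0.66,0,0.7,0.2,0.98,-0.66,0,0.707,0.2]
}}

```text
t: 1.32
position: [0.445, -0.4368, 0.2314]
tool_rot: [0.998, 0.06, 0.001, -0.001]
wrist_force: [-0.9, -0.8, 0.7]
grip_width: 0.601
```

```bash
cat > g.py <<'E'
from station import r
from h import *
import sys
o=r.observe()
q=.13
W=d2w(DP,[[-.060,.052-.15*np.cos(q),.05+.15*np.sin(q)-.0187]])[0]
print(o["t"],o["position"],rel(o,W,DP[2]),o["grip_width"])
E
python3 g.py
```

```text
1.325 [ 0.44500674 -0.43681384  0.23144311] (array([ 0.67 , -0.937,  0.906]), np.float64(0.014), np.float64(0.11971202560954403)) 0.6006433509196791
```

Emit:
{"api": "servo_tool", "payload": {
  "moves": [0.17,-0.23,0.1,0.014,0.2,0.34,-0.47,0.2,0.014,0.2,0.5,-0.7,0.35,0.014,0.2,0.67,-0.937,0.5,0.014,0.2,0.67,-0.937,0.5,0.014,0.2,0.67,-0.937,0.5,0.014,0.2]
}}

```text
t: 2.08
position: [0.5534, -0.2415, 0.1312]
tool_rot: [0.999, 0.053, -0.0, 0.0]
wrist_force: [-0.8, 0.0, -0.1]
grip_width: 0.603
```

```bash
python3 g.py; python3 - <<'E'
from station import r
from h import *
for c,w in(("top",(slice(110,250),slice(210,350))),("side",(slice(155,265),slice(165,315)))):
    I=r.get_image(c)["pixels"][w];cv2.imwrite(f"pics/d_{c}.png",cv2.resize(I,None,fx=4,fy=4,interpolation=cv2.INTER_CUBIC))
E
```

```text
2.075 [ 0.55343886 -0.24147923  0.13115717] (array([ 0.016, -0.035,  0.402]), np.float64(-0.014), np.float64(0.10542445121943259)) 0.6033057992452107
```

View pics/d_top.png

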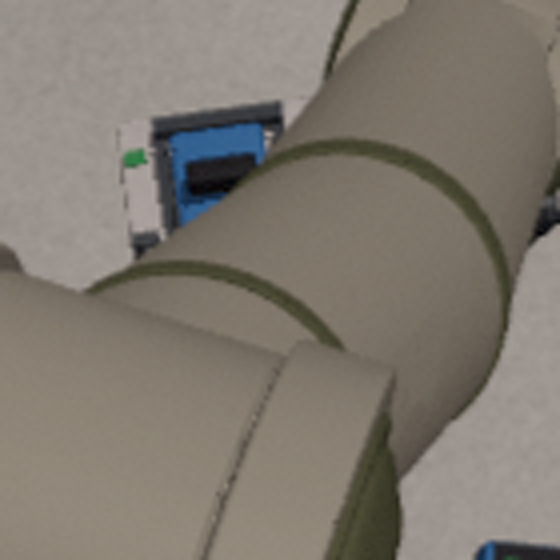

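View pics/d_side.png

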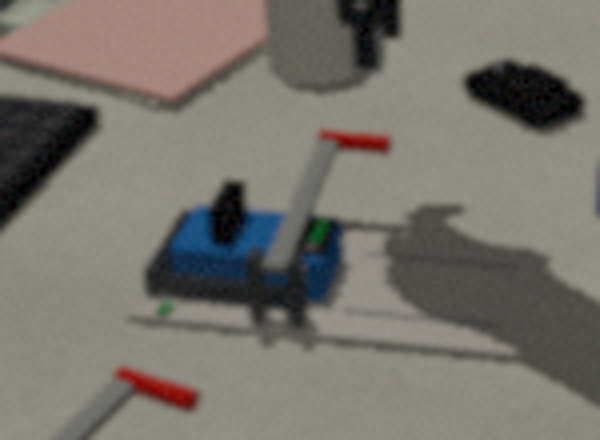

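```bash
python3 - <<'E'
from station import r
from h import *
o=r.observe();print(o["position"],o["qvel"].round(3))
S=r.get_image("side");T=r.get_image("top")
print(proj(S,o["position"]),proj(T,o["position"]))
cv2.imwrite("pics/e.png",S["pixels"]);cv2.imwrite("pics/e2.png",T["pixels"])
E
```

```text
[ 0.55305417 -0.24282402  0.13187623] [ 0.008 -0.008 -0.001  0.001 -0.002 -0.001 -0.004]
[[258.37301705 169.4999478 ]] [[314.66228195 173.36932145]]
```

View pics/e.png

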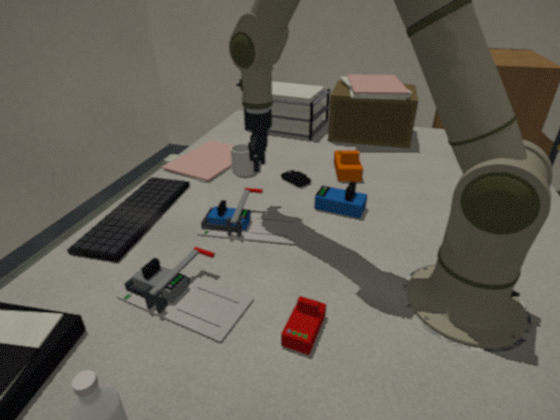

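View pics/e2.png

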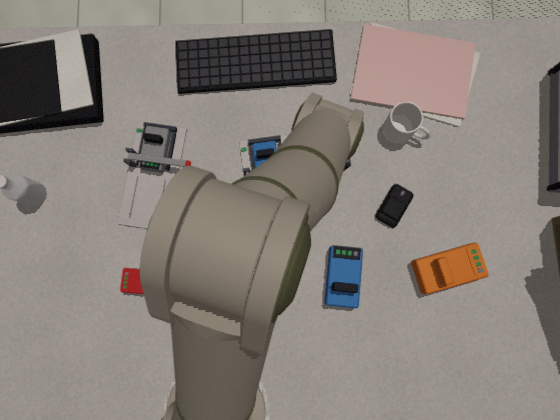

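```bash
python3 g.py
```

```text
2.275 [ 0.55309478 -0.24265037  0.13203076] (array([ 0.017, -0.041,  0.406]), np.float64(-0.02), np.float64(0.10257568971252201)) 0.5987449475297039
```

Emit:
{"api": "servo_tool", "payload": {
  "moves": [0.017,-0.041,0.1,-0.02,0.2,0.017,-0.041,0.25,-0.02,0.2,0.017,-0.041,0.4,-0.02,0.2,0.017,-0.041,0.4,-0.02,0.2]
}}

```text
t: 2.78
position: [0.5547, -0.2328, 0.0501]
tool_rot: [0.998, 0.057, -0.001, -0.0]
wrist_force: [0.5, 0.3, 0.8]
grip_width: 0.601
```

```bash
python3 g.py;python3 - <<'E'
from station import r
from h import *
S=r.get_image("side")
cv2.imwrite("pics/f.png",cv2.resize(S["pixels"][120:260,180:330],None,fx=4,fy=4,interpolation=cv2.INTER_CUBIC))
E
```

```text
2.775 [ 0.55469605 -0.23277557  0.05006871] (array([ 0.005,  0.008, -0.003]), np.float64(0.002), np.float64(0.11374329877898354)) 0.6006976820994447
```

View pics/f.png

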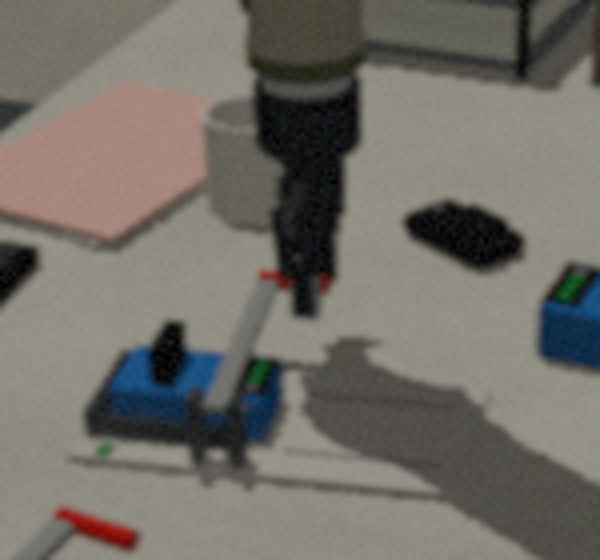

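The fingers straddle the red handle, whose ends show on both sides at crop (265,275) and (328,282). I'll close the jaws.

Emit:
{"api": "servo_tool", "payload": {
  "moves": [0,0,0,0,-1,0,0,0,0,-1,0,0,0,0,-1,0,0,0,0,-1,0,0,0,0,-1,0,0,0,0,-1]
}}

```text
t: 3.58
position: [0.557, -0.2345, 0.0527]
tool_rot: [0.998, 0.057, 0.001, 0.002]
wrist_force: [0.1, -6.0, 2.2]
grip_width: 0.137
```

```bash
python3 - <<'E'
from station import r
from h import *
o=r.observe();d=w2d(DP,o["position"]);print(o["position"],d,o["wrist_force"],o["grip_width"]*.085)
q0=np.arcsin((d[2]+.0187-.05)/.15);print("q0",q0, "y by q",.052-.15*np.cos(q0))
for q in np.arange(q0,1.8,.12):
    print(round(q,2),((-.15*np.cos(q)+.15*np.cos(q0))/-.2).round(3),(-(.15*np.sin(q)-.15*np.sin(q0))/.2).round(3))
E
```

```text
[ 0.55697596 -0.23452346  0.05268694] [-0.05886921 -0.09707404  0.05268694] [ 0.07355707 -5.97056517  2.20104921] 0.011684482463549344
q0 0.14306717215505943 y by q -0.09646750045713665
0.14 -0.0 -0.0
0.26 -0.018 -0.088
0.38 -0.047 -0.173
0.5 -0.085 -0.255
0.62 -0.133 -0.331
0.74 -0.19 -0.4
0.86 -0.255 -0.463
0.98 -0.326 -0.517
1.1 -0.404 -0.563
1.22 -0.487 -0.598
1.34 -0.573 -0.624
1.46 -0.662 -0.639
1.58 -0.752 -0.643
1.7 -0.841 -0.637
```

Emit:
{"api": "servo_tool", "payload": {
  "moves": [0,-0.018,-0.088,0,-1,0,-0.047,-0.173,0,-1,0,-0.085,-0.255,0,-1,0,-0.133,-0.331,0,-1,0,-0.19,-0.4,0,-1]
}}

```text
t: 4.2
position: [0.5531, -0.2024, 0.1348]
tool_rot: [0.998, 0.055, 0.003, 0.005]
wrist_force: [-2.7, -22.5, 13.2]
grip_width: 0.138
```

```bash
cat > a.py <<'E'
from station import r
from h import *
o=r.observe();d=w2d(DP,o["position"]);print(o["t"],o["position"],d,o["wrist_force"],o["grip_width"]*.085)
print("q",np.arctan2(d[2]+.0187-.05,.052-d[1]),"rad",np.hypot(d[2]+.0187-.05,.052-d[1]))
E
python3 a.py
```

```text
4.2 [ 0.55313881 -0.20235442  0.13478425] [-0.05906795 -0.06467756  0.13478425] [ -2.69134596 -22.54722838  13.15356327] 0.0117551428205754
q 0.7255441833108048 rad 0.15595718361641098
```

Emit:
{"api": "servo_tool", "payload": {
  "moves": [0.01,-0.045,-0.085,0,-1,0.01,-0.11,-0.145,0,-1,0.01,-0.19,-0.19,0,-1,0.01,-0.27,-0.225,0,-1]
}}

```text
t: 4.7
position: [0.5476, -0.1455, 0.1796]
tool_rot: [0.998, 0.055, 0.002, 0.003]
wrist_force: [-6.2, -14.6, 15.8]
grip_width: 0.136
```

```bash
python3 a.py
```

```text
4.7 [ 0.54760104 -0.14549246  0.17964375] [-0.05818235 -0.00755344  0.17964375] [ -6.21034268 -14.57178884  15.81372399] 0.011565444535584031
q 1.1890356588265925 rad 0.159851431050337
```

Emit:
{"api": "servo_tool", "payload": {
  "moves": [0.01,-0.08,-0.05,0,-1,0.01,-0.17,-0.07,0,-1,0.01,-0.26,-0.075,0,-1,0.01,-0.35,-0.072,0,-1]
}}

```text
t: 5.2
position: [0.5403, -0.0706, 0.1914]
tool_rot: [0.998, 0.057, -0.0, 0.0]
wrist_force: [-8.1, -3.6, 9.0]
grip_width: 0.131
```

```bash
python3 a.py
```

```text
5.2 [ 0.54031434 -0.07059592  0.19142651] [-0.05700846  0.06768757  0.19142651] [-8.0869488  -3.62381644  9.0385208 ] 0.011168672069005226
q 1.6684545043435335 rad 0.16089313000973807
```

Emit:
{"api": "servo_tool", "payload": {
  "moves": [0.02,-0.05,0.0,0,-1,0.02,-0.07,0.005,0,-1,0.02,-0.07,0.005,0,-1]
}}

```text
t: 5.58
position: [0.5426, -0.0553, 0.1898]
tool_rot: [0.998, 0.058, -0.001, -0.0]
wrist_force: [-5.6, 0.5, 3.4]
grip_width: 0.132
```

```bash
python3 a.py;python3 - <<'E'
from station import r
from h import *
S=r.get_image("side")
cv2.imwrite("pics/g.png",cv2.resize(S["pixels"][100:260,170:330],None,fx=4,fy=3.6,interpolation=cv2.INTER_CUBIC))
E
```

```text
5.575 [ 0.54257422 -0.05533222  0.18980549] [-0.05304804  0.08260073  0.18980549] [-5.55579787  0.45081605  3.42842772] 0.011258519898383454
q 1.7615079367674724 rad 0.16143232398412016
```

View pics/g.png

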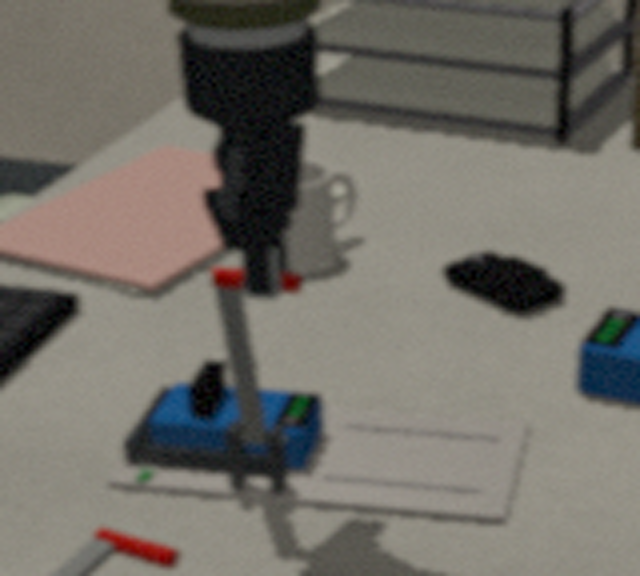

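The bar is up, leaning slightly past upright, and the pack is still in place. I release and rise.

Emit:
{"api": "servo_tool", "payload": {
  "moves": [0,0,0,0,0,0,0,0,0,0,0,0,0,0,0.3,0,0,0,0,0.3,0,0,-0.1,0,0.3,0,0,-0.3,0,0.3,0,0,-0.5,0,0.3,0,0,-0.5,0,0.3]
}}

```text
t: 6.62
position: [0.5453, -0.0565, 0.2925]
tool_rot: [0.998, 0.057, 0.003, 0.0]
wrist_force: [-0.6, -1.2, 0.3]
grip_width: 0.646
```

```bash
python3 a.py;python3 - <<'E'
from station import r
from h import *
S=r.get_image("side")
cv2.imwrite("pics/g2.png",cv2.resize(S["pixels"][100:260,170:330],None,fx=4,fy=3.6,interpolation=cv2.INTER_CUBIC))
T=r.get_image("top")
cv2.imwrite("pics/g3.png",T["pixels"])
for q in(1.3,1.5,1.57,1.65,1.75,1.85):
    P=d2w(DP,[[-.076,.052-.15*np.cos(q),.05+.15*np.sin(q)]]);u=proj(S,P)[0];print(q,((u[0]-170+.4)*4,(u[1]-100+.4)*3.6))
E
```

```text
6.625 [ 0.54531665 -0.05648858  0.29253886] [-0.05045289  0.08114359  0.29253886] [-0.59687364 -1.23461704  0.29217175] 0.05492362404271636
q 1.6818961319100287 rad 0.26285944926810967
1.3 (np.float64(329.0749481509156), np.float64(243.6009010522777))
1.5 (np.float64(317.1467001596227), np.float64(255.16084431047443))
1.57 (np.float64(312.8424372254941), np.float64(261.3460719279488))
1.65 (np.float64(307.89033681318415), np.float64(269.76941669814425))
1.75 (np.float64(301.7091461909929), np.float64(282.29489222353897))
1.85 (np.float64(295.614945226142), np.float64(296.96056060707497))
```

View pics/g2.png

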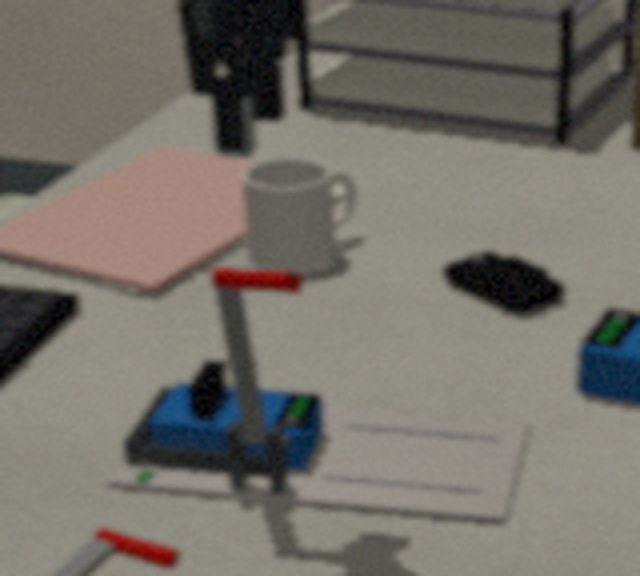

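View pics/g3.png

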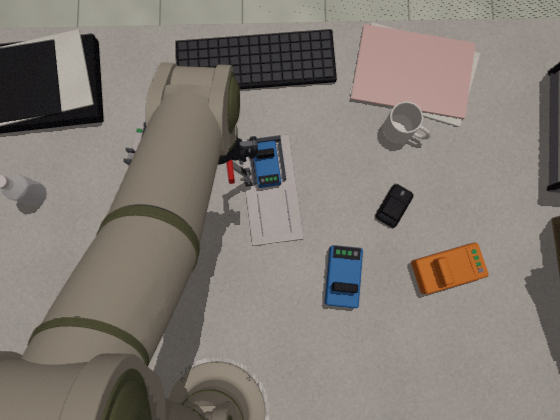

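The bar stays up at q of about 1.75: the handle end is seen at crop (300,283) and predicted at (302,282). The top view now shows the pack clear of the bar, so I locate the pack and fin precisely.

```bash
python3 - <<'E'
from station import r
from h import *
T=r.get_image("top");S=r.get_image("side")
a=cv2.resize(T["pixels"][125:200,235:305],None,fx=8,fy=8,interpolation=cv2.INTER_CUBIC)
b=cv2.resize(S["pixels"][190:245,195:265],None,fx=10,fy=10,interpolation=cv2.INTER_CUBIC)
for x0 in(0,-.006):
  for Q in [[[-.055,.03,.044],[-.055,-.03,.044],[.055,-.03,.044],[.055,.03,.044]],[[.012,.022,.072],[.012,-.022,.072],[.028,-.022,.072],[.028,.022,.072]]]:
    P=d2w(DP,np.array(Q)+[x0,0,0]);col=(0,255,255) if x0==0 else (255,0,255)
    cv2.polylines(a,[np.int32((proj(T,P)-[235,125]+.4)*8)],True,col,1)
    cv2.polylines(b,[np.int32((proj(S,P)-[195,190]+.4)*10)],True,col,1)
cv2.imwrite("pics/h1.png",a);cv2.imwrite("pics/h2.png",b)
E
```

```text
(no output)
```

View pics/h1.png

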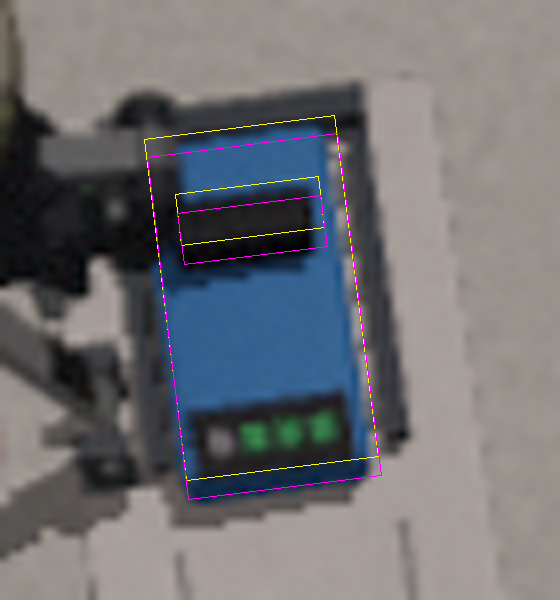

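View pics/h2.png

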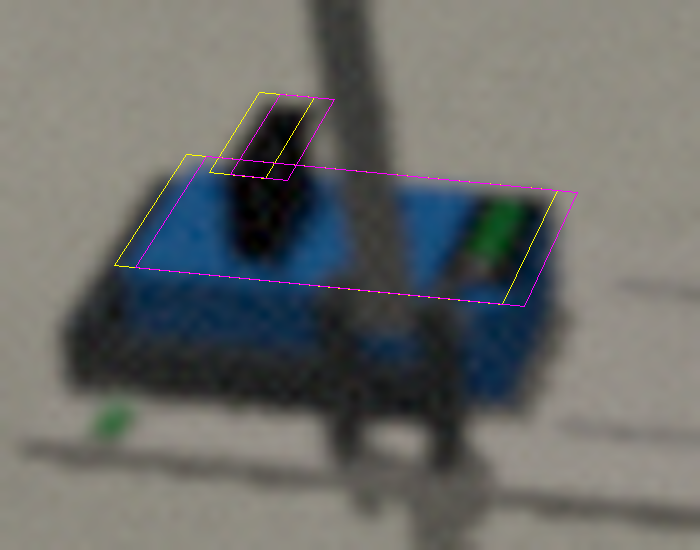

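```bash
cat > k.py <<'E'
from station import r
from h import *
o=r.observe()
W=d2w(DP,[[.0165,.001,.050]])[0]
print(o["t"],W,w2d(DP,o["position"]),rel(o,W,DP[2]+np.pi/2),o["joint_positions"],o["wrist_force"])
E
python3 k.py
```

```text
6.825 [ 0.62084961 -0.12860277  0.05      ] [-0.0524836   0.08166452  0.28866001] (array([0.346, 0.405, 1.193]), np.float64(-3.136), np.float64(0.11541811812284111)) [-0.09812892  0.32007803  0.12879911  1.94944351 -0.05255343  0.87690478
 -1.39748722] [-0.3497387   0.07346124 -0.54772946]
```

Emit:
{"api": "servo_tool", "payload": {
  "moves": [0.1,0.12,-0.05,-0.3,1,0.22,0.26,-0.05,-0.6,1,0.346,0.405,-0.05,-0.9,1,0.346,0.405,-0.05,-1,1,0.346,0.405,-0.05,-1,1]
}}

```text
t: 7.45
position: [0.6214, -0.129, 0.298]
tool_rot: [0.953, 0.302, -0.001, -0.001]
wrist_force: [-0.5, 1.1, 0.9]
grip_width: 0.999
```

Emit:
{"api": "servo_tool", "payload": {
  "moves": [0,0,0,-0.3,1,0,0,0,-0.6,1,0,0,0,-0.9,1,0,0,0,-1,1]
}}

```text
t: 7.95
position: [0.6213, -0.1282, 0.299]
tool_rot: [0.848, 0.53, -0.0, -0.0]
wrist_force: [0.7, -0.9, -1.1]
grip_width: 1.0
```

Emit:
{"api": "servo_tool", "payload": {
  "moves": [0,0,0,-0.3,1,0,0,0,-0.6,1,0,0,0,-0.9,1,0,0,0,-1,1,0,0,0,-1,1,0,0,0,-1,1]
}}

```text
t: 8.7
position: [0.6216, -0.1285, 0.2994]
tool_rot: [0.692, 0.722, -0.0, -0.0]
wrist_force: [0.1, 0.7, 0.3]
grip_width: 1.009
```

```bash
python3 k.py
```

```text
8.7 [ 0.62084961 -0.12860277  0.05      ] [0.01729447 0.00105113 0.29937304] (array([-1.000e-03, -3.000e-03,  1.247e+00]), np.float64(-0.139), np.float64(1.6139306328214085)) [ 0.26743578  0.43258067 -0.22257689  1.73069307  0.11073617  0.99118908
  0.04703057] [0.05584458 0.70919736 0.30285781]
```

Emit:
{"api": "servo_tool", "payload": {
  "moves": [0,-0.003,0.28,-0.13,1,0,-0.003,0.56,-0.139,1,0,-0.003,0.85,-0.139,1,0,-0.003,0.95,-0.139,1,0,-0.003,0.95,-0.139,1,0,-0.003,0.95,-0.139,1]
}}

```text
t: 9.45
position: [0.622, -0.1287, 0.1107]
tool_rot: [0.666, 0.746, 0.0, 0.001]
wrist_force: [-0.1, -0.7, 1.2]
grip_width: 1.002
```

```bash
python3 k.py;python3 - <<'E'
from station import r
from h import *
S=r.get_image("side")
cv2.imwrite("pics/i.png",cv2.resize(S["pixels"][100:260,170:330],None,fx=4,fy=3.6,interpolation=cv2.INTER_CUBIC))
E
```

```text
9.45 [ 0.62084961 -0.12860277  0.05      ] [0.0175989  0.00074313 0.11068535] (array([ 0.001, -0.006,  0.303]), np.float64(0.002), np.float64(1.6844353020182155)) [ 0.24310343  0.64269233 -0.19459472  1.90194952  0.2026286   0.61440318
  0.03409994] [-0.13603718 -0.67037381  1.19893344]
```

View pics/i.png

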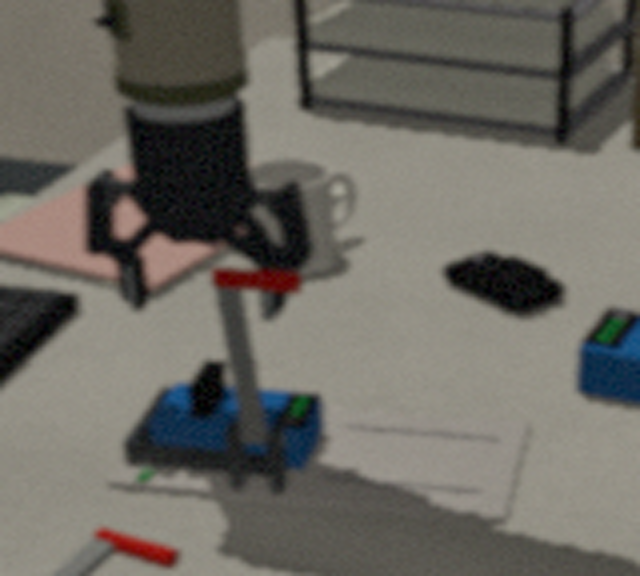

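Emit:
{"api": "servo_tool", "payload": {
  "moves": [0,-0.005,0.12,0,1,0,-0.005,0.22,0,1,0,-0.005,0.29,0,1,0,-0.005,0.3,0,1,0,-0.005,0.3,0,1]
}}

```text
t: 10.12
position: [0.6205, -0.1289, 0.0498]
tool_rot: [0.666, 0.746, 0.0, 0.0]
wrist_force: [0.3, 0.2, -0.8]
grip_width: 0.999
```

```bash
python3 k.py;python3 - <<'E'
from station import r
from h import *
S=r.get_image("side")
cv2.imwrite("pics/j.png",cv2.resize(S["pixels"][100:260,170:330],None,fx=4,fy=3.6,interpolation=cv2.INTER_CUBIC))
E
```

```text
10.125 [ 0.62084961 -0.12860277  0.05      ] [0.01610418 0.00072871 0.04982331] (array([ 0.001,  0.002, -0.001]), np.float64(0.003), np.float64(1.6848468761101816)) [ 0.22398824  0.72584069 -0.16618839  1.93365458  0.23107626  0.500111
  0.0096445 ] [ 0.26614394  0.24920506 -0.76319599]
```

View pics/j.png

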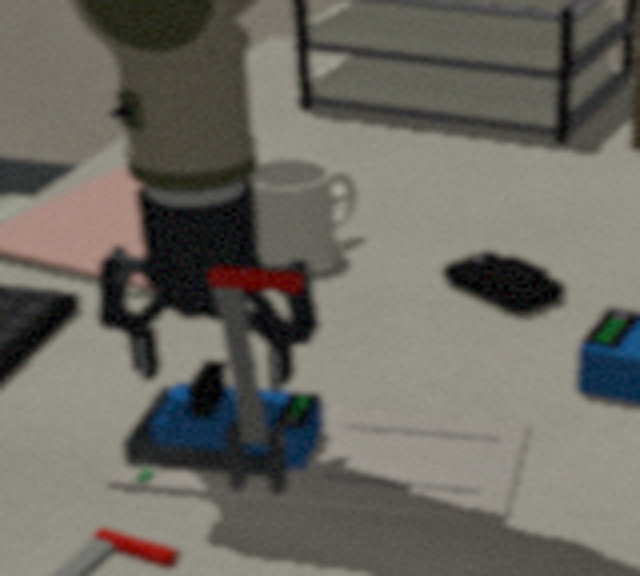

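The fingers straddle the fin, with tips at crop (148,372) and (280,378) and the fin at (208,385). I'll close.

Emit:
{"api": "servo_tool", "payload": {
  "moves": [0,0,0,0,-1,0,0,0,0,-1,0,0,0,0,-1,0,0,0,0,-1,0,0,0,0,-1,0,0,0,0,-1,0,0,0,0,-1]
}}

```text
t: 11.05
position: [0.6218, -0.1289, 0.0504]
tool_rot: [0.666, 0.746, 0.001, 0.001]
wrist_force: [3.8, -0.0, 5.9]
grip_width: 0.17
```

```bash
python3 k.py;python3 - <<'E'
from station import r
from h import *
print(r.observe()["grip_width"]*85)
S=r.get_image("side")
cv2.imwrite("pics/l.png",cv2.resize(S["pixels"][100:260,170:330],None,fx=4,fy=3.6,interpolation=cv2.INTER_CUBIC))
E
```

```text
11.05 [ 0.62084961 -0.12860277  0.05      ] [0.01738711 0.00060023 0.05044293] (array([ 0.002, -0.004,  0.002]), np.float64(0.003), np.float64(1.684892175473102)) [ 0.22390794  0.72521945 -0.16630603  1.93258531  0.23115668  0.49898751
  0.00956878] [ 3.8345502  -0.01543919  5.92994757]
14.462948106888367
```

View pics/l.png

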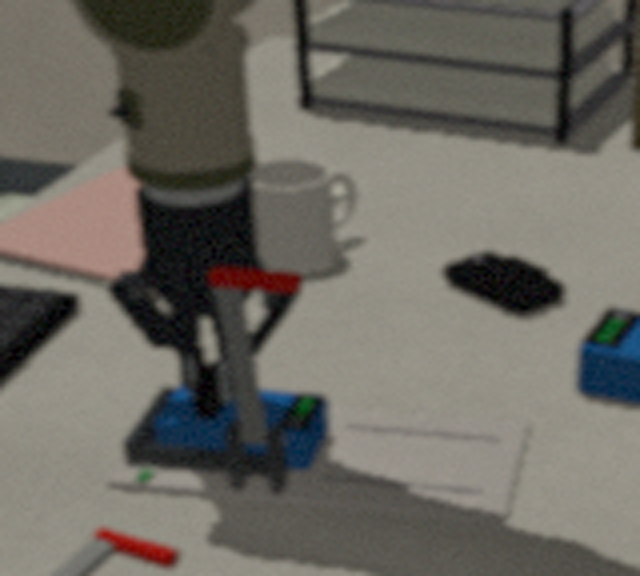

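Emit:
{"api": "servo_tool", "payload": {
  "moves": [0,-0.06,0,0,-1,0,-0.12,0,0,-1,0,-0.2,0,0,-1,0,-0.2,0,0,-1]
}}

```text
t: 11.6
position: [0.5802, -0.1336, 0.0504]
tool_rot: [0.666, 0.746, 0.0, 0.0]
wrist_force: [-1.3, 0.5, 9.9]
grip_width: 0.175
```

```bash
python3 k.py
```

```text
11.6 [ 0.62084961 -0.12860277  0.05      ] [-0.02443883  0.00064787  0.05040825] (array([0.002, 0.205, 0.002]), np.float64(0.003), np.float64(1.6846466726797584)) [ 0.23757339  0.69594245 -0.15930588  2.02413852  0.24220025  0.43854152
  0.0087409 ] [-1.25700549  0.54036408  9.88782617]
```

Emit:
{"api": "servo_tool", "payload": {
  "moves": [0,-0.07,0,0,-1,0,-0.14,0,0,-1,0,-0.21,0,0,-1,0,-0.28,0,0,-1,0,-0.35,0,0,-1,0,-0.41,0,0,-1,0,-0.41,0,0,-1,0,-0.41,0,0,-1]
}}

```text
t: 12.6
position: [0.4994, -0.1429, 0.0504]
tool_rot: [0.666, 0.746, 0.0, 0.001]
wrist_force: [-0.3, -0.1, 12.1]
grip_width: 0.169
```

```bash
python3 k.py;python3 - <<'E'
from station import r
from h import *
print(r.observe()["grip_width"]*85)
S=r.get_image("side")
cv2.imwrite("pics/m.png",cv2.resize(S["pixels"][100:260,170:330],None,fx=4,fy=3.6,interpolation=cv2.INTER_CUBIC))
E
```

```text
12.6 [ 0.62084961 -0.12860277  0.05      ] [-0.10583118  0.00039322  0.05038192] (array([0.002, 0.612, 0.003]), np.float64(0.003), np.float64(1.684704340895807)) [ 0.26349984  0.64597108 -0.13589306  2.19914059  0.27099844  0.31049378
  0.01011855] [-0.25911038 -0.1499422  12.14399024]
14.407244429191268
```

View pics/m.png

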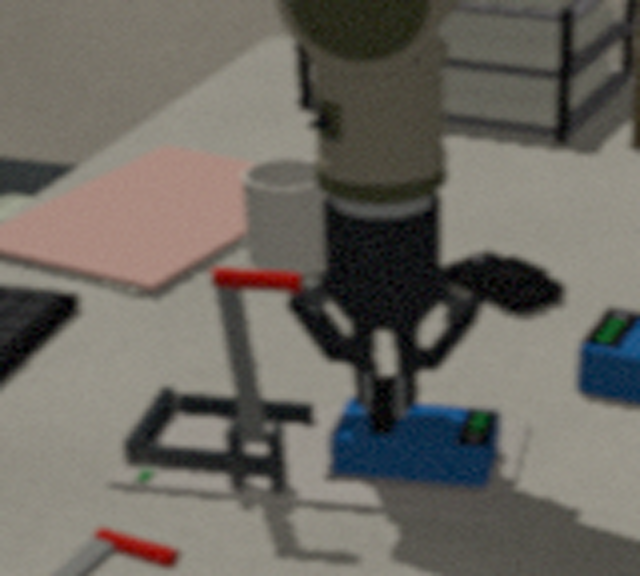

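The pack is out on the front end and the bar is still up. I release and retreat straight up.

Emit:
{"api": "servo_tool", "payload": {
  "moves": [0,0,0,0,-0.3,0,0,0,0,0.2,0,0,0,0,0.5,0,0,0,0,0.5,0,0,-0.1,0,0.5,0,0,-0.3,0,0.5,0,0,-0.6,0,0.5,0,0,-0.9,0,0.5,0,0,-0.9,0,0.5]
}}

```text
t: 13.78
position: [0.5011, -0.1433, 0.234]
tool_rot: [0.666, 0.746, 0.002, 0.003]
wrist_force: [0.7, 0.3, -1.1]
grip_width: 0.747
```

Emit:
{"api": "servo_tool", "payload": {
  "moves": [0.25,0,0,0,0.5,0.5,0,0,0,0.5,0.75,0,0,0,0.5,1,0,0,0,0.5,1,0,0,0,0.5,1,0,0,0,0.5]
}}

```text
t: 14.52
position: [0.4759, 0.0554, 0.2289]
tool_rot: [0.666, 0.746, -0.001, -0.0]
wrist_force: [0.5, -0.2, -0.2]
grip_width: 0.75
```

```bash
python3 - <<'E'
from station import r
from h import *
o=r.observe();print(o["t"],o["position"],o["wrist_force"])
T=r.get_image("top");S=r.get_image("side")
cv2.imwrite("pics/n1.png",T["pixels"])
b=cv2.resize(S["pixels"][160:270,180:320],None,fx=5,fy=5,interpolation=cv2.INTER_CUBIC)
for x0 in(-.098,-.126,-.155):
    P=d2w(DP,np.array([[-.055,.03,.008],[-.055,-.03,.008],[.055,-.03,.008],[.055,.03,.008]])+[x0,0,0])
    cv2.polylines(b,[np.int32((proj(S,P)-[180,160]+.4)*5)],True,(0,255,255) if x0==-.126 else (200,200,200),1)
cv2.imwrite("pics/n2.png",b)
E
```

```text
14.525 [0.47589601 0.0554033  0.22893677] [ 0.49651871 -0.15194689 -0.17019746]
```

View pics/n1.png

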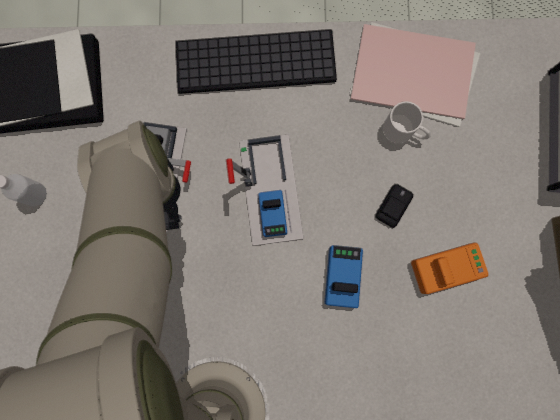

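View pics/n2.png

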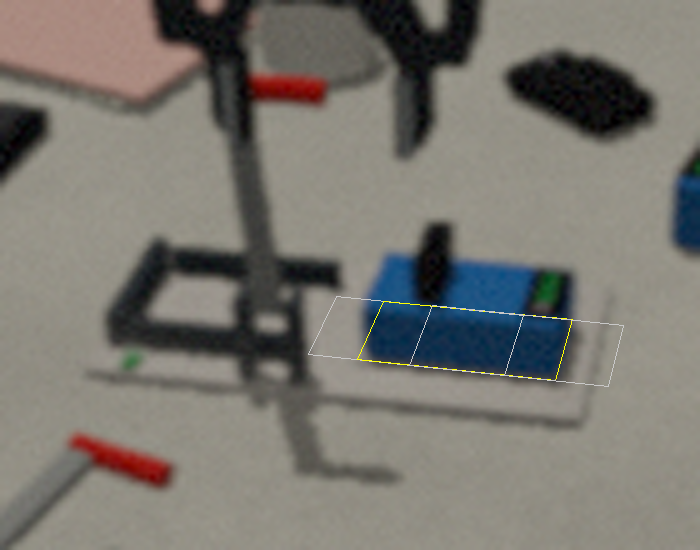

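The side view puts the pack's footprint at x ≈ -0.128, flat and in line. The bar stands past upright, and the arm is free with its tip at z 0.23. In the top view the grey bar's handle is where it was, at (186,171). I hand in.

```bash
python3 - <<'E'
from station import r
print(r.hand_in(), r.observe()["t"])
E
```

```text
the job is handed in; nothing more can be done
the job is handed in; nothing more can be done
```

The blue pack is out on the open front end of its dock with the hold-down bar left up, and I handed the job in at about 14.6 s of the 48 s. `r.hand_in()` gave no verdict.

- **Bar:** I gripped the red handle and swung it along its arc to about 1.75 rad (matched in the side image) while the pack was still between the rails. It stayed there after release. On the swing the measured arc ran 6 to 11 mm wider than the stated 150 mm radius. That put up to about 26 N on the wrist, so I corrected outward as I went.
- **Pack:** I gripped the fin and slid the pack straight out at constant height, with a wrist force of about 12 N. The last side picture shows it flat and in line at about x = -0.126 to -0.130 m in the dock frame, and y within a few mm of the centre line. The dock fit left residuals under 1 px, so I trust that to a few mm.
- **Grey pack:** I never touched it, but the arm partly hid it in the last top view. What showed of its dock and bar handle was unchanged.
- **Robot at hand-in:** The gripper was open and touching nothing, with wrist force under 1 N.

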